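Open the push-and-turn cap of the pickling-gel bottle

ROBOT

A 7-joint arm with a two-finger parallel gripper is mounted at the origin on the work surface; the furniture and walls round the work are solid. World frame = base frame: x ahead of the robot, y to its left, z up, the work surface at z = 0. Lengths are in m, angles in rad, forces in N, time in s.
With the tool pointing down it reaches from about 0.4 to 0.9 m from the base axis. Payload 5.5 kg.
Tool frame: the origin (TCP) lies midway between the tips of the shut fingers; the grasp point (between the pads) lies 19 mm behind it (manip.grip_depth is the distance from the TCP to the grasp point, in m); z points along the fingers, y is the line along which they close (so a half turn about z gives the same grasp; the last joint's range is limited). The gripper opens to 92 mm and grips with 3 to 60 N. Pads are 19 mm wide; open, the fingers measure 130 mm over their backs; the gripper's body (75 mm by 190 mm) begins 47 mm behind the grasp point.
Start: joints at [-0.856, 0.501, -0.427, 1.55, 0.221, 1.138, -0.21], TCP at [0.284, 0.585, 0.227] pointing down, gripper open.
Joint ranges: [-2.88, 2.88], [-0.31, 2.03], [-1.54, 1.56], [0.2, 2.42], [-1.41, 4.55], [0.19, 2.02], [-2.57, 2.57]. Speed limits (rad/s): [2.57, 2.57, 3.14, 3.14, 3.14, 3.14, 3.14].

INTERFACE

Orientations are given as a unit quaternion [x, y, z, w].
In Python, from bench import manip, effector, viewer gives the robot as it stands. Calls block until the motion is done:
- manip.move_pose(position, orientation): joint-space move of the TCP to a pose.
- manip.servo_line(position, ori=None, vel=0.15): straight line of the TCP; ori=None keeps the orientation; vel is the mean speed in m/s.
- manip.movej(angles): joint-space move.
- effector.open_jaws() and effector.close(f_grip=None): open the fingers fully, or close them until they stop; f_grip is the grip in N (None keeps the last).
- manip.sleep(seconds).
- manip.solve_ik(position, orientation): joint angles nearest the present ones, or None.
- viewer.get_image(name): name is "scene" or "top" or "wrist"; returns the picture (400x640x3 uint8, red, green, blue); there is no depth.
- viewer.get_calibration(name): a dict with "vfov" (degrees; the focal length in pixels is half the picture's height over the tangent of half this angle, whatever the lens; pixels are square), "cx", "cy" (the principal point, pixels), "eye" and "attitude" of the camera in the world. Camera axes: x right, y down, z forward; pixel columns grow to the right and rows downward; lengths in m; the calibration is good to about 2 mm. A picture is of the moment at which its call begins: read the wrist's pose just before it. get_calibration takes no time and is no camera call; for the wrist camera it gives the pose at the moment of the call.
A pose or a line that the arm cannot do raises manip.PlanningError and nothing moves.
- manip.hand_in(): hands the job in; it is judged then, once.
Readings, each from a call of its own:
- manip.current_clock(): time.
- manip.current_q(): joint angles.
- manip.current_joint_velocities(): joint speeds.
- manip.current_tau(): joint torques, N m.
- manip.current_tool_pos(): TCP position.
- manip.current_tcp_rot(): TCP orientation.
- manip.current_force(): force on the tool from outside, world axes, zero at the start.
- manip.current_wrist_torque(): the same for the moment, N m.
- manip.current_finger_gap(): finger opening in m.
- manip.current_gripper_force(): force on a finger pad.
Only numpy, scipy, OpenCV 4.12 (cv2) and the standard library are available. Lean on these libraries where they do the work, as an engineer would, in place of code of your own. Each camera call takes 0.05 s, during which the arm holds its last target. There are 200 camera calls.

TASK

Open the pickling-gel bottle for the next weld cleaning: push its safety cap down against the spring, turn it anticlockwise while it is held down until it comes up against its stop, and lift it off. Do not force or crush the cap, leave the bottle seated in its holder, and set the cap down mouth downward and flat on the floor of the drip tray, clear of the brush. Leave the other things on the bench where they are.

Things in the scene. Friction and masses are not known exactly. Their poses are not given: they have to be found in the camera images.
- cap: Two-piece safety cap on the bottle: a black ribbed shell, 54 mm across, 32 mm tall, round an inner cap; 72 g in all, loose. Grip the shell across its ribs. This pose is the shell's: origin on the axis at its lower edge, z up. Locked, its lower edge is 112 mm above the bottle's origin. The shell idles on the inner cap for an unknown 3 to 58 degrees before it takes it along.
- cap_crown (a point): Centre of the shell's flat crown, 32 mm above its lower edge. A spring lifts the cap: 8 N when locked, plus 3 N per mm pushed down. About 3 mm down (17 N) the lugs clear the lips; about 4.1 mm down (20 N) is a hard end, where force climbs steeply. Two raised grey arrows show the opening way. The cap may be let go and gripped afresh part way; it then springs up a little but stays on.
- cap_lugs (a point): On the cap's axis, 6 mm above its lower edge, level with three inner lugs held in notches of hooks on the neck. Held down, the inner cap turns anticlockwise seen from above: lugs leave the lips after about 38 degrees and meet a hard stop at about 47 (feel for 0.1 to 0.2 N m); from 41 to 47 it lifts straight off. Turned unpressed, the lugs jam; lifted while hooked, the bottle comes up too.
- bottle: Square white plastic bottle, 72 x 72 mm in plan, loose, about 0.9 kg, standing in the holder's pocket with 1 mm play all round, which keeps it from turning. Origin at the centre of its underside, z up. Its shoulder ends 104 mm above the origin. Paper label with a small hazard diamond on its -x side.
- mouth (a point): Centre of the bottle's mouth, 132 mm above the bottle's origin; the neck is 31 mm across (38 mm over its hooks) and hidden by the cap at the start.
- holder: Sheet-steel holder bolted to the bench, fixed: plate 128 x 128 x 4 mm with a square pocket 80 mm wide outside and 44 mm high. Origin under its centre at bench height; the bottle stands on the plate, 4 mm above the origin. Forcing the cap shows here: press, bottle's weight (7 to 9 N) and twist together must stay below 36 N between bottle and holder.
- tray: Grey plastic drip tray, fixed, 200 mm along its x, 160 mm along its y, rim 16 mm high, walls 3 mm thick. Origin at the centre of its underside; the floor lies 3 mm above the origin. The brush lies on its +y side; the rest of the floor (its y below +45 mm) is free for the cap.
- brush: Small acid brush with a steel tube handle, 140 mm long along its x, 12 mm wide, 11 mm high, loose, lying in the tray parallel to the tray's x axis near its +y wall. Origin under its middle.
- coupon_b: Bystander: dark steel test coupon with a weld bead, 25 x 75 x 11 mm, lying on the bench between bottle and tray. Origin at the centre of its underside.
- magnet: Bystander: welding magnet, two upright steel plates, 24 x 46 x 66 mm, standing on the bench behind bottle and tray. Origin at the centre of its underside.
There are look-alikes about, which are no part of the job. Leave any green look-alike of the bottle alone.

How it is judged:
On the way, in this order (a step that is already met when the one before it is completed fails the run):
1. the cap is pushed down against its spring (z of cap in the frame of bottle below 0.1098 m), for 0.1 s.
2. the cap is lifted off, clear above the neck (z of cap in the frame of bottle above 0.14 m), for 0.1 s.
3. the cap is lowered to the tray's floor in the gripper, not dropped (z of cap in the frame of tray below 0.01 m and contact force between the fingers and cap above 0.5 N), for 0.05 s.
At the end, for the whole second after the job is handed in: The cap stands mouth downward and flat (within 6 degrees) on the tray's floor, within the walls and not touching the brush, at rest; the bottle stands upright (within 3 degrees) on the floor of its holder (within 3 mm) (z of cap in the frame of tray between 0.001 and 0.006 m and angle between cap's own z axis and vertical below 0.1 rad and x of cap in the frame of tray between -0.075 and 0.075 m and y of cap in the frame of tray between -0.055 and 0.035 m and contact force between cap and brush below 0.05 N and linear speed of cap below 0.02 m/s and z of bottle in the frame of holder below 0.007 m and angle between bottle's own z axis and vertical below 0.05 rad).
It fails at once if the cap is pressed or twisted too hard: more than 36 N between bottle and holder (the bottle's weight is 7 to 9 N of this) (contact force between bottle and holder above 36 N).
It fails at once if the bottle is pulled up out of its seat by more than 8 mm or tipped by more than 9 degrees (z of bottle in the frame of holder above 0.012 m or angle between bottle's own z axis and vertical above 0.15 rad).
It fails at once if the coupon or the magnet is moved by more than 20 mm (distance of any of coupon_b, magnet from where it was at the start of the episode above 0.02 m).
It fails at once if the brush is pushed about by more than 25 mm (distance of brush from where it was at the start of the episode above 0.025 m).
It also fails if it takes over 72 s, if anything falls off the work surface, if the arm or the gripper's body presses on something with over 40 N, if the wrist force passes 120 N, or if a joint passes its speed limit or range.

## Working session

There is one attempt and no reset: what is moved stays moved. The work goes in short steps, each a Python script; the robot and the scene stay as the last script left them, time stands still between calls to the robot, and variables do not carry over. Pictures are saved under pics/ and viewed, at most 10 in all, crops included, and the job is handed in when it is done.

```bash
mkdir -p pics; ls
python3 - <<'E'
from bench import manip, effector, viewer
import cv2
for n in ("scene","top"):
    im=viewer.get_image(n); cv2.imwrite(f"pics/{n}0.png",im[:,:,::-1]); print(viewer.get_calibration(n))
print(manip.current_clock(),manip.current_tool_pos(),manip.current_tcp_rot(),manip.grip_depth,manip.current_force(),manip.current_wrist_torque(),viewer.get_calibration("wrist"))
E
```

```text
pics
{'vfov': 52.36406037615924, 'cx': 319.21531357825603, 'cy': 200.25247902320905, 'eye': array([-0.00088069, -0.54444156,  0.55495408]), 'attitude': array([ 0.80427003, -0.31074879,  0.17440858, -0.47556973])}
{'vfov': 48.62758495762182, 'cx': 314.3166335811172, 'cy': 201.55022450875677, 'eye': array([0.35943932, 0.03178924, 1.01946783]), 'attitude': array([ 0.70634425, -0.70302656,  0.06117686, -0.0555775 ])}
0.1 [0.28352082 0.58419053 0.2257717 ] [ 2.23960880e-01  9.74597723e-01 -8.65051656e-04 -2.33964467e-04] 0.0188 [-0.32888365  0.64953106 -0.54128415] [-0.00391235  0.01804289 -0.05235613] {'vfov': 67.90599878687634, 'cx': 323.08926151831434, 'cy': 201.18929975968206, 'eye': array([0.22400524, 0.61338997, 0.38388135]), 'attitude': array([0.84068207, 0.52657408, 0.06644834, 0.10750821])}
```

View pics/top0.png

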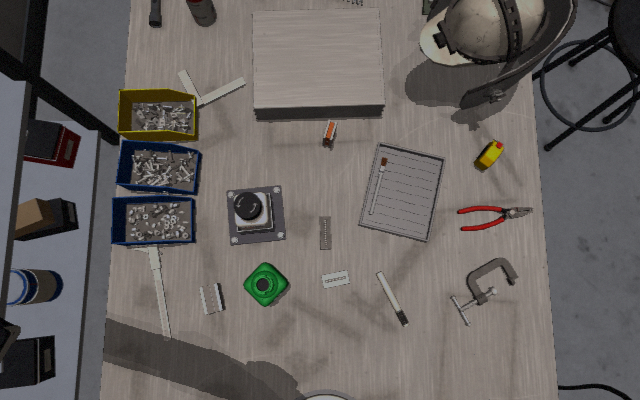

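View pics/scene0.png

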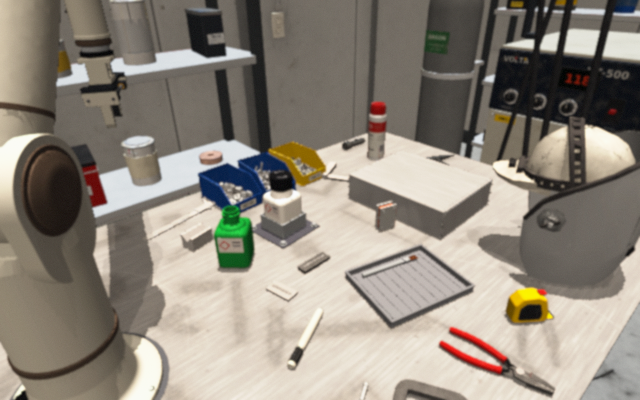

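The top view shows the white bottle in its holder, with the cap crown at about (248,205) and plate corners at about (228,191), (279,185), (286,238) and (233,244). The green decoy is at (265,285). The tray's corners are at about (377,144), (445,156), (427,242) and (359,228), and the brush lies on its left side at (378,185).

```bash
cat > h.py <<'E'
from bench import manip, effector, viewer
import numpy as np, cv2
from scipy.spatial.transform import Rotation as R
def world(cal,px,z,h=400):
    f=h/2/np.tan(np.radians(cal["vfov"])/2)
    px=np.atleast_2d(np.asarray(px,float))
    d=np.c_[(px-[cal["cx"],cal["cy"]])/f,np.ones(len(px))]
    d=R.from_quat(cal["attitude"]).apply(d); e=cal["eye"]
    return e+d*((z-e[2])/d[:,2])[:,None]
def pix(cal,p):
    f=200/np.tan(np.radians(cal["vfov"])/2)
    c=R.from_quat(cal["attitude"]).inv().apply(np.atleast_2d(p)-cal["eye"])
    return c[:,:2]/c[:,2:]*f+[cal["cx"],cal["cy"]]
def down(yaw): # tool z down, tool y along angle yaw+90 
    return (R.from_euler('z',yaw)*R.from_euler('x',np.pi)).as_quat()
E
python3 - <<'E'
from h import *
np.set_printoptions(precision=4,suppress=True)
c=viewer.get_calibration("top")
print("crown",world(c,[248,205],.148))
p=world(c,[[228,191],[279,185],[286,238],[233,244]],.004);print("holder",p,p.mean(0),np.linalg.norm(np.diff(p,axis=0),axis=1))
p=world(c,[[377,144],[445,156],[427,242],[359,228]],.016);print("tray",p,p.mean(0),np.linalg.norm(np.diff(p,axis=0),axis=1))
print("green",world(c,[263,285],.1),"magnet",world(c,[329,133],.05),"coupon",world(c,[325,233],.01))
print(R.from_quat(manip.current_tcp_rot()).as_matrix())
for yaw in np.radians([-180,-150,-120,-90,-60,-30,0,30,60,90,120,150]):
    P=world(c,[248,205],.148)[0]; q=manip.solve_ik([P[0],P[1],.3],down(yaw)); print(np.degrees(yaw),q)
E
```

```text
crown [[0.4972 0.1572 0.148 ]]
holder [[0.5527 0.2254 0.004 ]
 [0.5677 0.1068 0.004 ]
 [0.4438 0.0887 0.004 ]
 [0.4295 0.2095 0.004 ]] [0.4984 0.1576 0.004 ] [0.1195 0.1252 0.1217]
tray [[ 0.6649 -0.1227  0.016 ]
 [ 0.6368 -0.2818  0.016 ]
 [ 0.4352 -0.2319  0.016 ]
 [ 0.4663 -0.0779  0.016 ]] [ 0.5508 -0.1786  0.016 ] [0.1615 0.2077 0.1571]
green [[0.3397 0.1288 0.1   ]] magnet [[ 0.6798 -0.0084  0.05  ]] coupon [[ 0.4551 -0.0006  0.01  ]]
[[-0.8997  0.4365 -0.0008]
 [ 0.4365  0.8997 -0.0016]
 [ 0.0001 -0.0018 -1.    ]]
-180.0 [-0.0559  0.1878 -0.3444  1.7844  0.0682  1.1811  1.1502]
-150.0 [ 0.0125  0.1945 -0.4235  1.7822  0.0859  1.183   1.6579]
-119.99999999999999 [ 0.0895  0.2038 -0.5137  1.7798  0.1075  1.1857  2.1622]
-90.0 [ 0.6486  0.4349 -1.2899  1.7658  0.4367  1.2762  2.3927]
-59.99999999999999 [-1.4039  0.4448  1.3727  1.8219 -0.4592  1.2595 -2.5195]
-29.999999999999996 [-1.4039  0.4448  1.3727  1.8219 -0.4592  1.2595 -1.9959]
0.0 [-0.4974  0.17    0.1585  1.7988 -0.029   1.175  -1.9007]
29.999999999999996 [-0.4173  0.1703  0.0676  1.7962 -0.0124  1.1755 -1.3931]
59.99999999999999 [-0.3307  0.1721 -0.0306  1.7934  0.0057  1.1762 -0.8867]
90.0 [-0.2474  0.1751 -0.1252  1.7906  0.0236  1.1773 -0.3798]
119.99999999999999 [-0.167   0.1794 -0.2169  1.788   0.0416  1.1786  0.1272]
150.0 [-0.0869  0.1851 -0.3087  1.7854  0.0605  1.1803  0.6336]
```

Run:
```python
from h import *
np.set_printoptions(precision=4,suppress=True)
manip.move_pose([0.498,0.157,.27],down(np.radians(30)))
print(manip.current_clock(),manip.current_tool_pos(),manip.current_q(),manip.current_force(),manip.current_wrist_torque())
c=viewer.get_calibration("wrist");im=viewer.get_image("wrist")
cv2.imwrite("pics/w1.png",im[:,:,::-1])
for p in ([0.498,0.157,.148],[0.498,0.157,.116]): print(pix(c,p))
a=np.linspace(0,2*np.pi,60)
pts=pix(c,np.c_[.498+.027*np.cos(a),.157+.027*np.sin(a),np.full(60,.148)])
o=im[:,:,::-1].copy();cv2.polylines(o,[pts.astype(int)],True,(0,255,255),1);cv2.imwrite("pics/w1o.png",o)
```

```text
1.85 [0.4977 0.1584 0.2699] [-0.4229  0.1975  0.0731  1.8337 -0.0166  1.111  -1.3882] [ 0.2278  0.1004 -0.9394] [-0.0488  0.1283 -0.0099]
[[323.8718 196.7708]]
[[323.8183 189.7293]]
```

View pics/w1o.png

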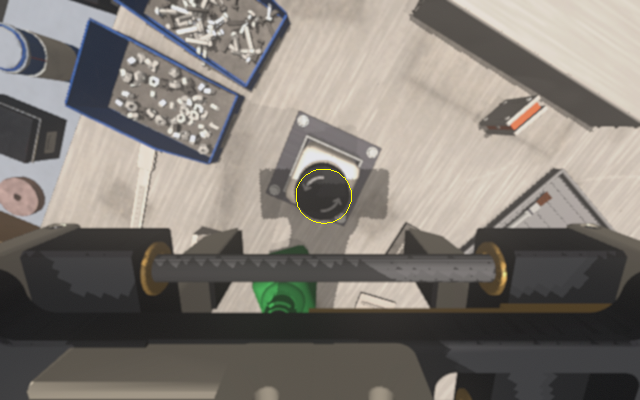

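The overlay sits on the crown (324,196), so the estimate is within about 1–2 mm. Next I'll descend, grip and press in small steps.

Run:
```python
from h import *
np.set_printoptions(precision=3,suppress=True)
def st(t):print(t,round(manip.current_clock(),2),manip.current_tool_pos(),manip.current_force(),manip.current_wrist_torque(),round(manip.current_finger_gap(),4),manip.current_gripper_force())
P=np.array([.498,.157,.119])
manip.servo_line(P,down(np.radians(30)),.1); manip.sleep(.3); st("down")
effector.close(f_grip=40); manip.sleep(.3); st("grip")
p=manip.current_tool_pos()
for k in range(1,10):
    manip.servo_line([P[0],P[1],P[2]-.0005*k],down(np.radians(30)),.01); manip.sleep(.15); st(k)
    if manip.current_force()[2]>17: break
```

```text
down 3.86 [0.498 0.157 0.119] [-0.324  0.726 -0.471] [-0.05   0.148 -0.003] 0.0921 0.0
grip 4.85 [0.498 0.157 0.119] [-3.206  2.829  3.642] [ 0.841  0.795 -0.017] 0.0533 40.00398801988922
1 5.25 [0.498 0.157 0.119] [-3.377  3.818  7.248] [ 0.837  0.965 -0.01 ] 0.0538 40.00539827509783
2 5.65 [0.498 0.158 0.119] [-4.177  4.367  9.799] [0.913 1.059 0.059] 0.0535 40.00615213997662
3 6.05 [0.498 0.158 0.118] [-3.287  4.891  9.787] [0.942 1.144 0.024] 0.0538 40.006831894861534
4 6.45 [0.498 0.158 0.118] [-5.495  4.977  9.605] [0.971 1.274 0.007] 0.0538 40.00756354769692
5 6.85 [0.498 0.158 0.118] [-5.565  5.11  11.216] [ 0.981  1.311 -0.01 ] 0.0537 40.00823333859444
6 7.25 [0.498 0.158 0.117] [-4.735  5.7   12.516] [1.047 1.303 0.026] 0.0536 40.00899343402125
7 7.65 [0.498 0.158 0.117] [-5.795  5.3   13.948] [1.03  1.416 0.019] 0.0536 40.009505714988336
8 8.05 [0.498 0.158 0.117] [-5.888  4.984 14.811] [1.035 1.47  0.017] 0.0539 40.01021886477247
9 8.45 [0.498 0.159 0.116] [-6.407  6.141 15.101] [ 1.065  1.582 -0.002] 0.0536 40.010669633047655
```

```bash
cat >> h.py <<'E'
np.set_printoptions(precision=4,suppress=True)
B=np.array([-.3,.6,-.5])
def force():
    f=[]
    for _ in range(4): f.append(manip.current_force()); manip.sleep(.02)
    return np.mean(f,0)-B
def st(t):print(t,round(manip.current_clock(),2),manip.current_tool_pos(),force(),manip.current_wrist_torque(),round(manip.current_finger_gap(),4))
E
python3 - <<'E'
from h import *
T=np.array([.498,.157,.1145]); q=down(np.radians(30))
for k in range(8):
    f=force()
    T[:2]+=np.clip(f[:2]*1.5e-4,-.0008,.0008)
    if f[2]<17.5: T[2]-=.0004
    manip.servo_line(T,q,.01); manip.sleep(.1); st(k)
print(T)
E
```

```text
0 8.88 [0.498  0.1591 0.1159] [-5.6019  4.6617 15.8472] [0.9383 1.4792 0.0094] 0.0537
1 9.38 [0.4977 0.1594 0.1157] [-4.8642  3.2166 16.5742] [0.7532 1.2884 0.0207] 0.0532
2 9.86 [0.4976 0.1595 0.1155] [-4.2122  2.3896 16.9036] [ 0.4977  1.1128 -0.0074] 0.0535
3 10.34 [0.4976 0.1596 0.1153] [-3.1092  1.4385 17.641 ] [0.3591 0.8813 0.0004] 0.0533
4 10.82 [0.4976 0.1596 0.1151] [-2.1172  0.9022 17.3329] [0.2241 0.7228 0.045 ] 0.0535
5 11.31 [0.4976 0.1596 0.1152] [-1.6233  0.8019 17.9193] [ 0.1564  0.6455 -0.0424] 0.0536
6 11.79 [0.4976 0.1596 0.1153] [-1.2095  0.3912 17.4779] [ 0.1391  0.5226 -0.0201] 0.0537
7 12.28 [0.4976 0.1596 0.1153] [-0.8923  1.0748 16.9287] [ 0.077   0.422  -0.0181] 0.0535
[0.4939 0.1598 0.1125]
```

```bash
cat > turn.py <<'E'
from h import *
import json,sys
def turn(T,yaw,ymax,tq=-.17,step=4):
    while yaw<ymax:
        yaw+=step
        f=force()
        T[:2]+=np.clip(f[:2]*1.5e-4,-.0008,.0008)
        T[2]-=np.clip((18.7-f[2])*1e-4,-.0003,.0003)
        manip.servo_line(T,down(np.radians(yaw)),.01); manip.sleep(.05)
        m=np.mean([manip.current_wrist_torque()[2] for _ in range(3)])
        print(yaw,round(manip.current_clock(),2),manip.current_tool_pos(),force(),round(m,3),round(manip.current_q()[6],3))
        if m<tq: break
        if m<-.08: step=2
    json.dump([list(T),yaw],open("s.json","w"))
E
python3 - <<'E'
from turn import *
turn(np.array([.4939,.1598,.1125]),30,70)
E
```

```text
34 12.71 [0.4976 0.1595 0.1153] [-0.2616 -0.2985 17.8629] 0.012 -1.319
38 13.14 [0.4977 0.1594 0.1152] [-0.2246 -0.4125 17.7082] 0.003 -1.256
42 13.57 [0.4978 0.1593 0.1152] [-0.4293 -1.0994 17.8615] 0.017 -1.194
46 14.01 [0.4979 0.1593 0.1152] [-0.5082 -0.7361 17.9471] -0.043 -1.132
50 14.44 [0.498  0.1592 0.1152] [ 0.2489 -0.8573 17.9032] 0.06 -1.069
54 14.88 [0.498  0.1591 0.1151] [-0.0026 -0.5454 18.1239] 0.01 -1.006
58 15.31 [0.4982 0.159  0.1151] [ 0.3662 -0.7519 18.0695] 0.036 -0.944
62 15.74 [0.4983 0.1589 0.1151] [ 0.6734 -0.8056 18.4225] -0.007 -0.881
66 16.18 [0.4984 0.1589 0.115 ] [ 0.0639 -0.1351 18.2088] -0.066 -0.818
70 16.61 [0.4985 0.1588 0.115 ] [ 0.4663 -0.4016 18.2985] 0.029 -0.756
```

```bash
sed -i 's/m=np.mean.*/m=np.mean([(manip.sleep(.02),manip.current_wrist_torque()[2])[1] for _ in range(4)])/' turn.py
python3 - <<'E'
from turn import *
T,y=json.load(open("s.json")); turn(np.array(T),y,142,-.14,3)
E
```

```text
73 17.11 [0.4986 0.1588 0.115 ] [ 0.6948 -0.5157 18.3352] 0.014 -0.709
76 17.61 [0.4987 0.1587 0.115 ] [ 0.2881  0.0817 18.2294] 0.01 -0.662
79 18.11 [0.4988 0.1587 0.1149] [ 0.6955 -0.5889 18.6846] 0.046 -0.615
82 18.61 [0.4989 0.1587 0.115 ] [ 0.649  -0.5903 18.2954] 0.009 -0.568
85 19.11 [0.4989 0.1586 0.115 ] [ 0.0729  0.0682 18.5123] 0.013 -0.521
88 19.61 [0.499  0.1586 0.115 ] [ 0.5922  0.0563 18.8074] 0.007 -0.474
91 20.11 [0.4991 0.1586 0.115 ] [ 0.787  -0.3202 18.6374] -0.002 -0.427
94 20.61 [0.4992 0.1586 0.1149] [ 0.8358 -0.2469 18.8358] -0.014 -0.38
97 21.11 [0.4993 0.1585 0.1149] [ 0.5604 -0.1814 18.7424] -0.006 -0.334
100 21.61 [0.4993 0.1586 0.1149] [ 0.3643 -0.4356 18.2899] 0.016 -0.287
103 22.11 [0.4994 0.1585 0.1149] [ 0.1993  0.0689 18.411 ] -0.0 -0.24
106 22.61 [0.4995 0.1585 0.1149] [ 0.5257  0.0072 18.9122] 0.01 -0.193
109 23.11 [0.4996 0.1585 0.1149] [ 0.246   0.2213 18.1122] 0.016 -0.146
112 23.61 [0.4997 0.1585 0.1149] [ 0.1154 -0.6327 18.7745] -0.011 -0.1
115 24.11 [0.4998 0.1587 0.1149] [ 0.1487  0.0481 18.6607] -0.045 -0.053
118 24.61 [0.4999 0.1589 0.1149] [ 0.0604  0.3984 18.6942] -0.263 -0.007
```

Torque jumped sharply to -0.26 N m after 88° of turning. The idle travel can be at most 58°, so this is the hard stop. I'll ease back 1.5° and lift, watching for a hooked cap.

Run:
```python
from h import *; import json
T,y=json.load(open("s.json")); T=np.array(T); y-=1.5; q=down(np.radians(y))
manip.servo_line(T,q,.01); st("back")
ok=True
for k in range(1,16):
    T[2]+=.002; manip.servo_line(T,q,.02); f=force(); T[:2]+=np.clip(f[:2]*1e-4,-.0008,.0008)
    if k%2 or f[2]<-3: st(k)
    if f[2]<-3.5: ok=False; break
json.dump([list(T),y,ok],open("s.json","w"))
c=viewer.get_calibration("top");cv2.imwrite("pics/t2.png",cv2.resize(viewer.get_image("top")[100:270,180:460,::-1],None,fx=2.5,fy=2.5))
```

```text
back 24.93 [0.4998 0.1588 0.1149] [ 0.419   0.2034 18.8016] [ 0.1897  0.0664 -0.0298] 0.0533
1 25.31 [0.4998 0.1588 0.1166] [ 1.1183  0.4871 16.4588] [ 0.2057 -0.0858 -0.0818] 0.0534
3 26.01 [0.4995 0.1587 0.1194] [3.9349 1.2332 8.4661] [ 0.3873 -0.6688 -0.0999] 0.0534
5 26.71 [0.497  0.1584 0.1215] [ 5.6839 -1.0646  2.5025] [-0.1942 -1.1944 -0.1378] 0.0536
7 27.41 [0.4964 0.1587 0.1252] [ 1.4163 -1.2121 -3.7071] [-0.2135 -0.2075 -0.1213] 0.0534
```

Run:
```python
from h import *
st("now")
a=cv2.resize(viewer.get_image("scene")[150:260,200:350,::-1],None,fx=4,fy=4,interpolation=cv2.INTER_CUBIC)
cv2.imwrite("pics/s2.png",a)
```

```text
now 27.52 [0.4965 0.1587 0.1253] [ 1.0583 -1.0286 -3.4767] [-0.1653 -0.1891 -0.0568] 0.0534
```

View pics/s2.png

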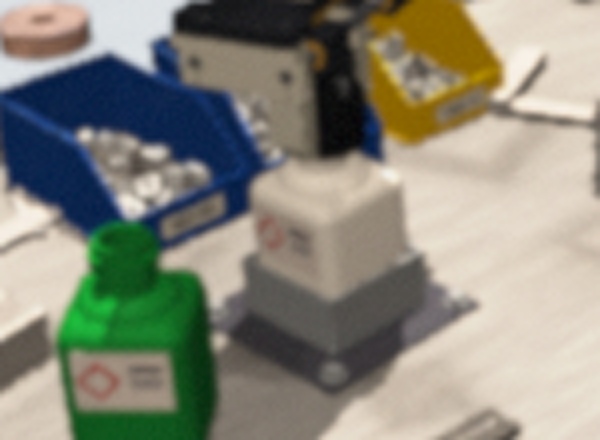

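The neck shows under the gripper and the bottle looks seated. I'll check that with numbers by tracking the label against the first picture.

Run:
```python
from h import *
c=viewer.get_calibration("scene")
a=cv2.imread("pics/scene0.png");b=viewer.get_image("scene")[:,:,::-1].copy()
t=a[202:214,262:280]
r=cv2.matchTemplate(b[192:224,252:290],t,cv2.TM_CCOEFF_NORMED);print(cv2.minMaxLoc(r))
big=lambda x:cv2.resize(x,None,fx=8,fy=8,interpolation=cv2.INTER_CUBIC)
r=cv2.matchTemplate(big(b[192:224,252:290]),big(t),cv2.TM_CCOEFF_NORMED);_,v,_,l=cv2.minMaxLoc(r);print(v,np.array(l)/8-10)
d=pix(c,[[.46,.157,.08],[.46,.157,.086],[.463,.157,.08]]);print(d[1]-d[0],d[2]-d[0])
st("now")
```

```text
(-0.33998993039131165, 0.956260085105896, (19, 0), (10, 10))
0.9551096558570862 [-0.125  0.   ]
[-0.1893 -2.2176] [ 1.0381 -0.4343]
now 27.69 [0.4969 0.1589 0.1255] [ 1.7402 -1.5485 -3.1858] [-0.2156 -0.1968 -0.0735] 0.0534
```

The label moved by less than 0.5 mm in height, so the bottle is seated and the cap is only dragging on the neck. Lifting on.

Run:
```python
from h import *; import json
T,y,ok=json.load(open("s.json")); T=np.array(T); q=down(np.radians(y))
ok=True
for k in range(1,14):
    T[2]+=.003; manip.servo_line(T,q,.03); f=force(); T[:2]+=np.clip(f[:2]*1e-4,-.0008,.0008); st(k)
    if f[2]<-6.5: ok=False; break
if ok:
    T[2]=.24; manip.servo_line(T,q,.1); st("up")
    b=viewer.get_image("scene")[:,:,::-1];cv2.imwrite("pics/s3.png",cv2.resize(b[100:260,180:400],None,fx=3,fy=3))
    c=viewer.get_calibration("wrist")
json.dump([list(T),y,ok],open("s.json","w"))
```

```text
1 28.07 [0.4983 0.1591 0.1293] [ 2.8143 -0.776   0.1791] [-0.0937 -0.5257 -0.0229] 0.0535
2 28.46 [0.4979 0.1589 0.132 ] [ 2.0099 -0.4759  1.5365] [ 0.0369 -0.3763  0.0084] 0.0534
3 28.84 [0.497  0.1584 0.1343] [ 0.2109 -0.4417  0.0622] [-0.0914  0.0469 -0.0056] 0.0535
4 29.23 [0.4978 0.1585 0.1377] [ 0.4802 -0.5859 -0.0523] [-0.112   0.0729  0.0051] 0.0538
5 29.61 [0.4979 0.1585 0.1407] [ 0.5541 -0.6318 -0.4882] [-0.0229 -0.0231 -0.0271] 0.0536
6 29.99 [0.4979 0.1584 0.1437] [ 0.2221 -0.9534 -0.6973] [-0.0569  0.0156 -0.0341] 0.0537
7 30.38 [0.498  0.1584 0.1467] [ 0.2984 -0.314  -0.4216] [-0.0523  0.0013  0.0018] 0.0534
8 30.76 [0.498  0.1583 0.1497] [ 0.3802 -0.6285 -0.7843] [-0.0437 -0.0115  0.0004] 0.0534
9 31.14 [0.498  0.1583 0.1527] [ 0.0716 -0.7127 -0.4004] [-0.0301  0.0541 -0.0219] 0.0536
10 31.52 [0.4981 0.1582 0.1557] [ 0.1057 -0.9979 -0.491 ] [-0.0146  0.0427  0.0132] 0.0535
11 31.91 [0.4981 0.1581 0.1587] [ 0.4753 -0.2114 -0.0462] [-0.0916 -0.0772 -0.0456] 0.0538
12 32.29 [0.4981 0.1581 0.1617] [-0.1701 -0.4938  0.2522] [-0.0349  0.0431  0.0278] 0.0538
13 32.67 [0.4982 0.1581 0.1647] [ 0.62   -0.6515 -0.228 ] [-0.1105  0.064  -0.0339] 0.0533
up 33.64 [0.4977 0.1578 0.2394] [ 0.1726 -0.0228 -0.2267] [-0.0802  0.0044 -0.0555] 0.0533
```

View pics/s3.png

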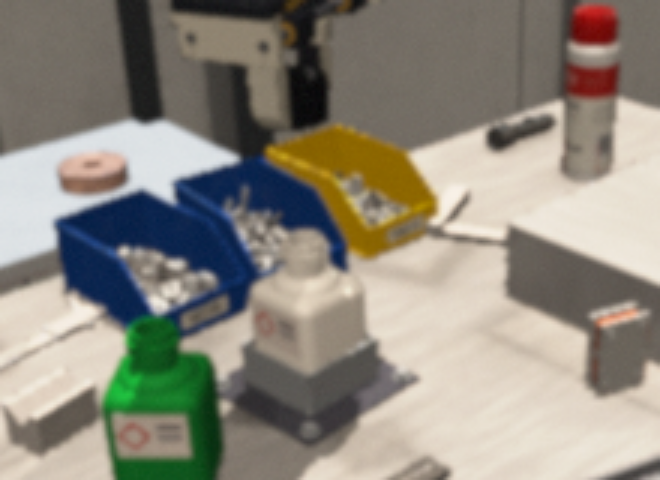

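The cap is in the gripper and the bottle stands seated with its neck bare. Moving to the tray, fingers closing along tray x, and lowering until contact.

Run:
```python
from h import *
q=down(np.radians(76.7)); P=np.array([.548,-.190,.15])
manip.move_pose([.548,-.190,.22],q); st("above")
manip.servo_line(P,q,.1)
P[2]=.02; manip.servo_line(P,q,.06); manip.sleep(.2); f0=force(); st("low")
while P[2]>.001:
    P[2]-=.001; manip.servo_line(P,q,.01); f=force()-f0; print(manip.current_tool_pos()[2],f)
    if f[2]>3.5: break
manip.sleep(.2); st("touch")
b=viewer.get_image("scene")[:,:,::-1];cv2.imwrite("pics/s4.png",cv2.resize(b[190:350,320:500],None,fx=4,fy=4)[:600])
```

```text
above 35.08 [ 0.5487 -0.1874  0.22  ] [ 0.6252 -0.3525 -0.2513] [-0.08    0.0473  0.0103] 0.0537
low 38.58 [ 0.548  -0.19    0.0201] [ 0.5739 -0.8142  0.3059] [-0.0795  0.0792 -0.0064] 0.0536
0.01894153788809586 [-0.0652 -0.3071 -0.3764]
0.017957750828078385 [ 0.022   0.2002 -0.9795]
0.01696830622869046 [ 0.1979  0.0107 -0.4235]
0.015969444615289083 [-0.155   0.2918 -0.1897]
0.014973098795730031 [-0.0355 -0.1246 -0.675 ]
0.013958487898969932 [ 0.2681  0.0148 -0.4752]
0.01296464301984862 [-0.2668 -0.4    -0.4907]
0.01195330403276135 [ 0.3449 -0.2618 -0.671 ]
0.010951065636158941 [ 0.1394 -0.0636 -0.476 ]
0.009952867895341909 [ 0.3644 -0.271  -0.5741]
0.008970566111585466 [-0.139  -0.2037 -0.4835]
0.007959095313910699 [-0.2419  0.0401 -0.3659]
0.006943840099390433 [ 0.2158  0.1827 -0.4048]
0.005974887857705478 [-0.2288 -0.0929 -0.1007]
0.005723469334606001 [-1.9944  1.2553  6.1767]
touch 43.6 [ 0.5481 -0.19    0.0057] [-1.8772  0.1276  6.2631] [ 0.0494  0.4874 -0.0206] 0.0534
```

View pics/s4.png

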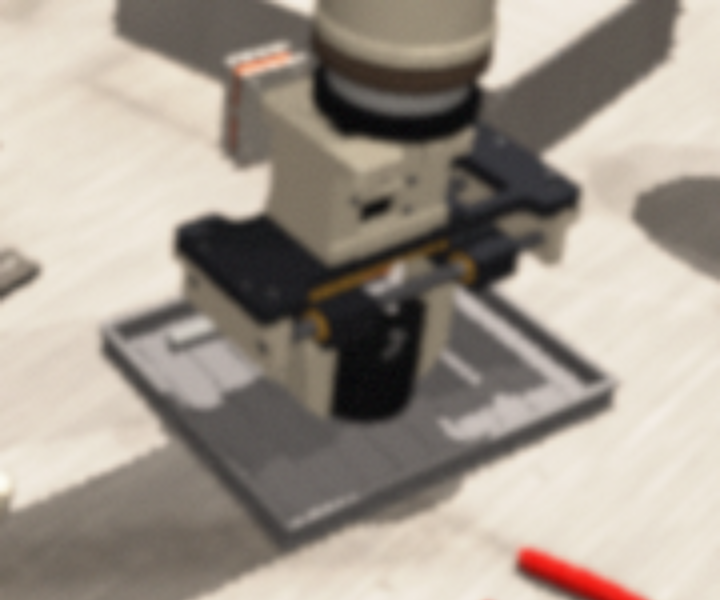

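The cap stands upright on the free floor at about (370,380) in the crop, clear of the brush. Contact came at TCP z = 5.7 mm, as expected. Releasing and withdrawing.

Run:
```python
from h import *
q=down(np.radians(76.7))
manip.servo_line([.548,-.190,.0055],q,.01)
effector.open_jaws(); manip.sleep(.2); st("open")
manip.servo_line([.548,-.190,.2],q,.1); st("up")
c=viewer.get_calibration("wrist");b=viewer.get_image("wrist")[:,:,::-1]
print(pix(c,[.548,-.19,.035]),pix(c,[.548,-.19,.003]))
s=viewer.get_image("scene")[190:350,320:500,::-1]
cv2.imwrite("pics/f.png",np.hstack([cv2.resize(b,(400,250)),cv2.resize(s,(281,250))]))
```

```text
open 44.97 [ 0.548  -0.19    0.0055] [ 0.5712 -0.5792  0.8279] [-0.1216  0.0572  0.0263] 0.092
up 47.12 [ 0.5477 -0.1899  0.1994] [ 0.1578 -0.5595  0.5115] [-0.1148  0.118  -0.0312] 0.0914
[[322.783  186.7793]] [[322.837  181.4032]]
```

View pics/f.png

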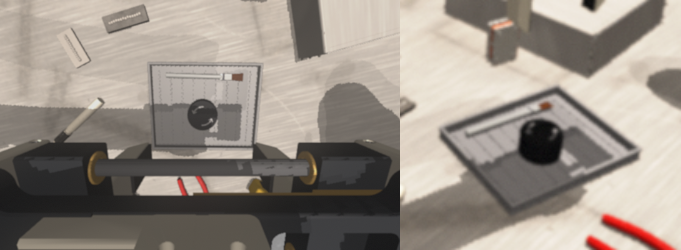

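The cap stands flat near the tray centre, at about (203,114) in the left half. The brush at (205,77) is untouched, and the coupon and magnet are in place.

```bash
python3 -c "
from bench import manip
print(manip.hand_in(),manip.current_clock())"
```

```text
the job is handed in; nothing more can be done
the job is handed in; nothing more can be done
```

I opened the bottle and handed the job in at about 47 s: the cap stands mouth down and flat on the tray floor, clear of the brush, and the bottle is still seated in its holder. No verdict came back.

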